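Seat a lens tube in the V-block against its stop

TASK

Take the black lens tube with the red band out of the rack, lay it gently in the V-block's groove with its tapered nose towards the stop, and slide it in under the spring hold-down until it is fully home on both flanks and the stop. The stop has been reset by hand, so find it by feel: push past the drag of the hold-down and press the nose lightly but definitely on the stop for a moment, never hard, as the lens is glass. Let go, leaving the tube seated there and everything else undisturbed.

Things in the scene. Friction and masses are not known exactly. Their poses are not given: they have to be found in the camera images.
- lens_red: The lens tube to load: black, red band 12 mm wide near the nose. 120 mm long, 32 mm diameter, about 0.15 kg. Origin mid-length on the axis; x runs along the axis to the nose, where the last 16 mm (bare metal) taper to a 21 mm wide rim round the glass. In the rack its axis is level, about 37 mm up, nose to the rack's x. Round: its own y and z may point any way about the axis.
- vblock: Fixture, fixed: base 220 x 110 x 12 mm (x -95 to 125) with a V rail 160 mm long (x -75 to 85), 28 mm wide. Origin on the table; x runs along the groove from the open loading end to the stop. A seated tube has its axis at y 0, z 64 mm. The groove is open from above up to x 32 mm; a bridge spans it at x 32 to 48 (posts at y +-28 to 40, top z 103, knob to 116). Bracket behind: to z 90.
- flank_left: Steel flank of the 90 degree groove on its y+ side, fixture x -75 to 85 mm; origin on the axis of a seated tube (fixture x 0, z 64 mm). The flanks' top edges are 11 mm below that axis and 14 mm either side of it; a TCP 10 mm above the axis keeps the fingertips clear of them.
- flank_right: The same flank on the y- side, with the same origin.
- holddown: White-tipped spring plunger in the bridge at fixture x 40 mm; origin where its line meets the groove axis. At rest its round tip hangs 4 mm lower than the top of a seated tube. The tapered nose lifts it (from nose x about 43 to 58 mm; a push of 3 to 8 N), then it bears down on the full diameter with about 7 N and the drag falls to 0.5 to 5 N until the stop.
- stop: Bracket of the adjustable stop; origin on the groove axis at its near face (fixture x 100 mm). Its rod ends in a white 21 mm cup facing the nose, whose face is 19 to 39 mm in front of the bracket (fixture x 61 to 81), set differently each time and not reported. The cup is cushioned: about 3 N per mm for 2.5 mm, then solid. Press it with 2 N or more for 0.2 s, never over 12 N.
- rack: White rack, fixed, 130 x 225 mm, 6 mm base; origin under it. Three places side by side along its y (-75, 0, 75 mm), each with two V rests 10 mm wide at x -47 and 47 mm; between the rests the fingers have room down to the base. The three tubes lie in them in any order, noses to x+.
- lens_blue: Bystander tube in the rack: same size, black with a blue band. Origin and axes as the red one. Leave it.
- lens_brass: Bystander tube in the rack: same size, silver with a brass band. Origin and axes as the red one. Leave it.
- tube_block: Bystander: blue sample-tube block, 75 x 100 x 39 mm, origin under it.
- petri_dish: Bystander: clear dish, 90 mm wide, 15 mm high, origin under it.
- jar_blue: Bystander: small jar with blue cap, 40 mm wide, 30 mm high, origin under it.
- jar_white: Bystander: small jar with white cap, 40 mm wide, 30 mm high, origin under it.
- eyepiece: Bystander: black and silver microscope eyepiece standing upright, 39 mm wide, 46 mm high, origin under it.
- driver: Bystander: screwdriver 160 mm long lying along its x.
- lens_nose (a point): Centre of the red tube's tapered nose end, on the axis 60 mm from the tube's origin.
There are look-alikes about, which are no part of the job. Leave any green or purple look-alike of the lens_red alone.

How it is judged (in metres and radians):
On the way, in this order (a step that is already met when the one before it is completed fails the run):
1. the red-banded tube lies in the V groove (axis within 4 mm of seated and within 0.08 rad) (z of lens_red in the frame of vblock below 0.068 m and y of lens_red in the frame of vblock between -0.004 and 0.004 m and angle between the x axis of lens_red and the x axis of vblock, either way round below 0.08 rad and x of lens_red in the frame of vblock above -0.08 m), for 0.1 s.
2. pressed home: both flanks and the hold-down bear on it (over 0.5, 0.5 and 1 N) and its nose presses the stop with over 2 N for 0.2 s (contact force between lens_red and flank_left above 0.5 N and contact force between lens_red and flank_right above 0.5 N and contact force between lens_red and holddown above 1 N and contact force between lens_red and stop above 2 N), for 0.2 s.
At the end, for the whole second after the job is handed in: The red-banded tube lies released and at rest in the groove, bearing on both flanks (over 0.5 N each), held by the hold-down (over 1 N) and with its nose within 1.8 mm of the stop cup's face; its axis within 0.05 rad of the groove (contact force between lens_red and flank_left above 0.5 N and contact force between lens_red and flank_right above 0.5 N and contact force between lens_red and holddown above 1 N and distance between lens_nose and stop_cup_c0 below 0.0048 m and angle between the x axis of lens_red and the x axis of vblock, either way round below 0.05 rad and linear speed of lens_red below 0.01 m/s and x of lens_nose in the frame of vblock above 0.055 m); the robot touches nothing.
It fails at once if the nose is pressed on the stop with more than 12 N (contact force between lens_red and stop above 12 N).
It fails at once if a bystander is moved by more than 15 mm (distance of any of lens_blue, lens_brass, tube_block, petri_dish, jar_blue, jar_white, eyepiece, driver from where it was at the start of the episode above 0.015 m).
It fails at once if the tube is dropped on the table (height (world z) of lens_red below 0.022 m).
It fails at once if the tube is dropped or forced into the groove: over 40 N on a flank (contact force between lens_red and flank_left above 40 N or contact force between lens_red and flank_right above 40 N).
It also fails if it takes over 69 s, if anything falls off the work surface, if the arm or the gripper's body presses on something with over 40 N, if the wrist force passes 120 N, or if a joint passes its speed limit or range.

ROBOT

A 6-joint arm with a two-finger parallel gripper is mounted at the origin on the work surface. World frame = base frame: x ahead of the robot, y to its left, z up, the work surface at z = 0. Lengths are in m, angles in degrees, forces in N, time in s.
With the tool pointing down it reaches from about 0.25 to 0.775 m from the base axis. Payload 4 kg.
Tool frame: the origin (TCP) lies between the finger pads, 19 mm behind the fingertips; this is the grasp point; z points along the fingers, y is the line along which they close (so a half turn about z gives the same grasp; the last joint's range is limited). The gripper opens to 85 mm and grips with 20 to 120 N. Pads are 22 mm wide; open, the fingers measure 114 mm over their backs; the gripper's body (76 mm by 85 mm) begins 54 mm behind the grasp point. The pads swing forward as they close: fully open they stand 13 mm farther back than shut.
Start: joints at [-81.538, 4.996, 78.535, -0, 96.463, -5.907], TCP at [0.136, -0.533, 0.25] pointing down, gripper open.
Joint ranges: [-177.83, 177.83], [-43.37, 116.18], [15.69, 146.23], [-61.86, 241.86], [9.47, 152.12], [-147.06, 147.06]. Speed limits (degrees/s): [159.86, 159.86, 180, 180, 180, 180].

INTERFACE

Orientations are given as a 3x3 rotation matrix whose columns are the frame's x, y, z axes.
In Python, from plant import robot gives the robot as it stands.
- The arm moves only by the tool servo_tool, never from a script. Its argument "rows" is a list of rows, each an object with "fingers": the closure, from -1 (fully open) to 1 (shut); "delta_pos": the shift along the world's x, y, z in units of 25 mm (1.0 is 25 mm), a list of three; "delta_rot": the turn, a rotation vector about the world's x, y, z in units of 8 degrees (1.0 is 8 degrees), a list of three. A call has 1 to 8 rows; each row shifts and turns the commanded pose from where the row before left it; what a row does not reach is not made up. A row lasts 1/10 s, in which the tool goes at most 50 mm and 8.59 degrees, less where a joint would pass 70% of its speed; a pose out of reach is approached as far as the arm can. A call is refused whole if a number of a shift passes 1 or a number of a turn 1, either way. A call with a gripper value outside its range is refused whole. The fingers move at their own pace and stop on an object; "newtons" is the grip in N (left out, the last holds). Time passes only in rows, so rows that do not move let the fingers close. It gives the time, the measured TCP pose, the force, the opening and the grip force at its end, in the units of the state.
- robot.read_state(): the state, without advancing time (a new reading comes with each control period).
- robot.capture(name): name is "scene" or "top"; returns the picture (480x640x3 uint8, red, green, blue); there is no depth.
- robot.get_calibration(name): a dict with "fovy" (degrees; the focal length in pixels is half the picture's height over the tangent of half this angle, whatever the lens; pixels are square), "cx", "cy" (the principal point, pixels), "cam_to_world" (4x4, takes a point from camera to world coordinates). Camera axes: x right, y down, z forward; pixel columns grow to the right and rows downward; lengths in m; the calibration is good to about 2 mm. A picture is of the moment at which its call begins. get_calibration takes no time and is no camera call.
- robot.finish_job(): hands the job in; it is judged then, once.
The state is a dict: "clock": time; "joint_pos": joint angles; "joint_velocities": joint speeds; "joint_efforts": joint torques, N m; "eef_pos": TCP position; "tcp_rot": TCP orientation; "wrist_force": force on the tool from outside, world axes, zero at the start; "ft_torque": the same for the moment, N m; "gripper_width": finger opening in m; "gripper_force": force on a finger pad.
Only numpy, scipy, OpenCV 4.12 (cv2) and the standard library are available. Lean on these libraries where they do the work, as an engineer would, in place of code of your own. Each camera call takes 0.05 s, during which the arm holds its last target. There are 200 camera calls.

## Working session

There is one attempt and no reset: what is moved stays moved. The work goes in short steps, Python scripts to look and compute and a tool call to move; the robot and the scene stay as the last step left them, time stands still between calls to the robot, and variables do not carry over. Pictures are saved under pics/ and viewed, at most 10 in all, crops included, and the job is handed in when it is done.

Besides the shell and the picture viewer there is one more tool, called after ">>>" by a JSON object that holds its "name" and its "arguments". servo_tool: Moves the arm, as the interface text tells. Its arguments: {"type":"object","properties":{"rows":{"type":"array"},"newtons":{"type":"number"}},"required":["rows"]}

```bash
mkdir -p pics; ls; python3 - <<'E'
from plant import robot
import cv2, numpy as np
for n in("scene","top"):
    im=robot.capture(n); cv2.imwrite(f"pics/{n}0.png",im[...,::-1])
    c=robot.get_calibration(n); print(n,c["fovy"],c["cx"],c["cy"]); print(np.round(c["cam_to_world"],4))
s=robot.read_state(); print(s["clock"],s["eef_pos"],s["tcp_rot"],s["wrist_force"],s["gripper_width"])
E
```

```text
pics
scene 49.27599721703338 323.80014316287355 244.1640737786267
[[ 0.6819  0.3822 -0.6237  1.2775]
 [ 0.7311 -0.3834  0.5644 -0.6665]
 [-0.0234 -0.8408 -0.5408  0.7068]
 [ 0.      0.      0.      1.    ]]
top 57.287071209378 310.07712445033593 239.69378057044474
[[ 0.0162 -0.9961  0.0871  0.4567]
 [-0.9997 -0.0179 -0.018   0.0106]
 [ 0.0195 -0.0867 -0.996   1.0691]
 [ 0.      0.      0.      1.    ]]
0.1 [ 0.13645763 -0.5323836   0.24893932] [[ 9.68697955e-01  2.48242208e-01 -2.78540445e-04]
 [ 2.48242265e-01 -9.68695953e-01  1.98199380e-03]
 [ 2.22193515e-04 -1.98909885e-03 -9.99997997e-01]] [ 0.39019267  0.51001172 -0.15601859] 0.0857930612663454
```

View pics/scene0.png

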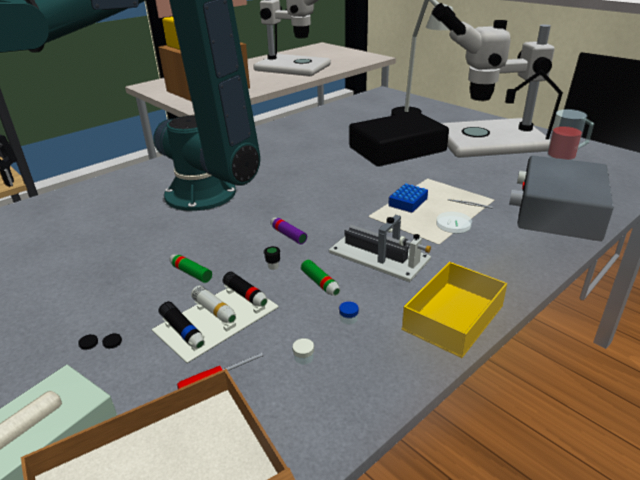

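View pics/top0.png

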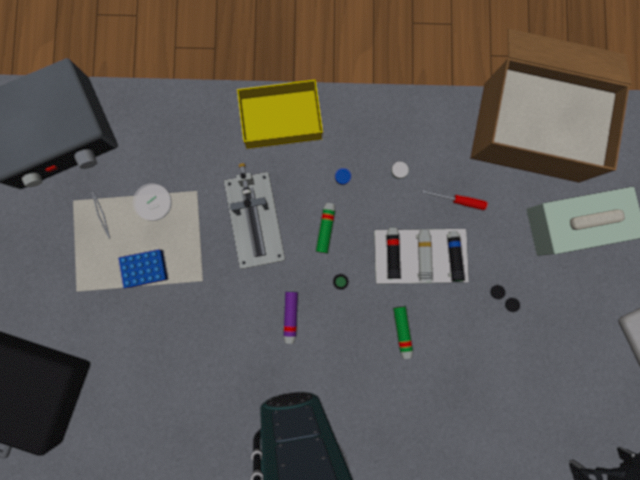

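The top view shows the rack at (420,255) and the V-block at (253,220), with its stop end up at about (246,180).

Candidates that could be mistaken for the red-banded tube (top-view pixels):
- black with red band, in the rack: (393,255)
- black with blue band, in the rack: (456,257)
- silver with brass band: (425,255)
- green with red band: (326,228) and (402,330)
- purple with red band: (290,315)

I choose the black one at (393,255), which is at (245,288) in the scene view. I'll check it in a close crop.

```bash
python3 - <<'E'
import cv2, numpy as np
t=cv2.imread("pics/top0.png"); s=cv2.imread("pics/scene0.png")
def z(im,x,y,w,h,W,H): return cv2.resize(im[y:y+h,x:x+w],(W,H),interpolation=cv2.INTER_CUBIC)
a=z(t,370,225,100,75,400,300); b=z(t,215,160,80,120,400,600)
c=z(s,150,260,133,100,400,300)
# scene vblock instead placed later
cv2.imwrite("pics/crop0.png",np.hstack([np.vstack([a,c]),b]))
d=z(s,320,205,125,80,800,512); cv2.imwrite("pics/crop1.png",d)
E
```

```text
(no output)
```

View pics/crop0.png

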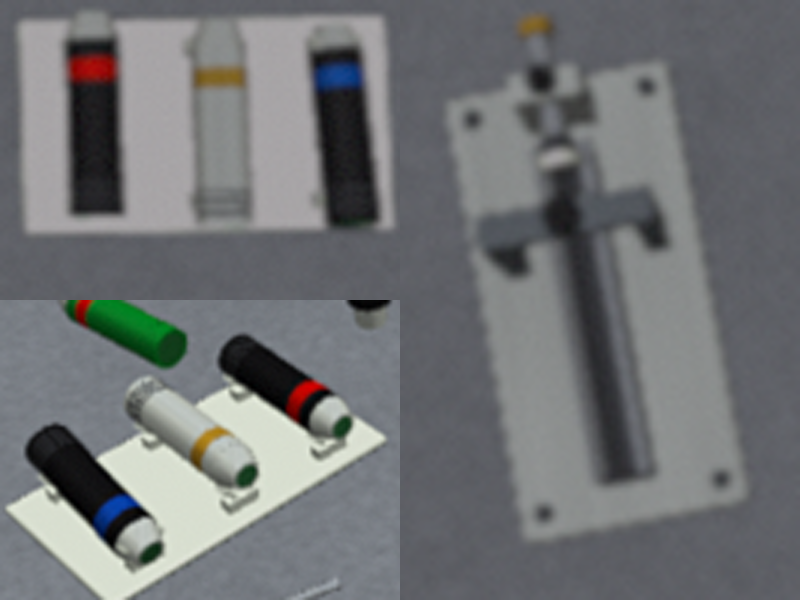

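View pics/crop1.png

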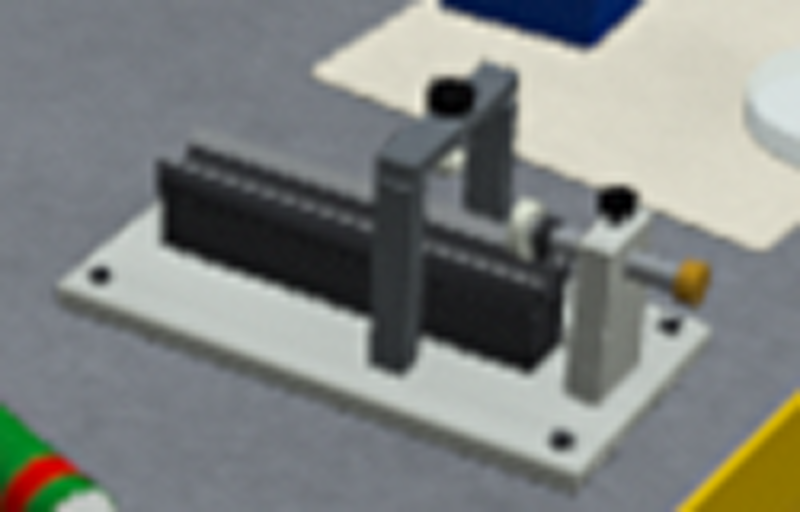

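The crops confirm the choice: black body, red band, bare nose, rack slot on the y+ side. The V-block's stop end is at the far x side, with the bridge knob at about top px (247,203).

```bash
cat > h.py <<'E'
import cv2, numpy as np
from plant import robot
C={n:robot.get_calibration(n) for n in("scene","top")}
def ray(n,u,v):
    c=C[n]; f=240/np.tan(np.radians(c["fovy"]/2)); M=np.array(c["cam_to_world"])
    d=M[:3,:3]@np.array([(u-c["cx"])/f,(v-c["cy"])/f,1]); return M[:3,3],d/np.linalg.norm(d)
def onz(n,p,z):
    o,d=ray(n,*p); return o+d*(z-o[2])/d[2]
def tri(pt,ps):
    (a,d),(b,e)=ray("top",*pt),ray("scene",*ps)
    s=np.linalg.lstsq(np.c_[d,-e],b-a,rcond=None)[0]
    p,q=a+d*s[0],b+e*s[1]; return (p+q)/2,np.linalg.norm(p-q)
def comp(m,win):
    x,y,w,h=win; k=np.zeros_like(m); k[y:y+h,x:x+w]=m[y:y+h,x:x+w]
    n,l,st,ce=cv2.connectedComponentsWithStats(k); i=1+np.argmax(st[1:,4]); return (l==i).astype(np.uint8),ce[i],st[i]
E
python3 - <<'E'
from h import *
np.set_printoptions(precision=4,suppress=True)
I={n:cv2.imread(f"pics/{n}0.png") for n in("top","scene")}
H={n:cv2.cvtColor(I[n],cv2.COLOR_BGR2HSV) for n in I}
red={n:(((H[n][...,0]<8)|(H[n][...,0]>172))&(H[n][...,1]>130)&(H[n][...,2]>70)).astype(np.uint8) for n in H}
_,rt,st=comp(red["top"],(380,230,30,30)); _,rs,ss=comp(red["scene"],(220,270,60,40))
print("band",rt,st,rs,ss,tri(rt,rs))
# tube silhouettes top: black body and nose
for nm,w in(("red",(384,225,18,60)),):
    dark=(H["top"][...,2]<75).astype(np.uint8)|red["top"]
    m,c,s=comp(dark,w); r=cv2.minAreaRect(np.argwhere(m)[:,::-1].astype(np.float32)); print(nm,r,s)
    vx,vy,x0,y0=cv2.fitLine(np.argwhere(m)[:,::-1].astype(np.float32),cv2.DIST_L2,0,.01,.01).ravel()
    ys=[s[1],s[1]+s[3]-1]; e=[onz("top",(x0+vx/vy*(y-y0),y),.037) for y in ys]; print("ends",e,np.degrees(np.arctan2(*(e[0]-e[1])[[1,0]])),np.linalg.norm(e[0]-e[1]))
# rack and plate outlines
def plate(win,thr,z):
    m=((H["top"][...,2]>thr)&(H["top"][...,1]<40)).astype(np.uint8)
    m,c,s=comp(m,win); hull=cv2.convexHull(np.argwhere(m)[:,::-1].astype(np.int32))
    w=np.array([onz("top",p[0],z)[:2] for p in hull],np.float32); r=cv2.minAreaRect((w*1000).astype(np.float32)); print(r,cv2.boxPoints(r).tolist(),s)
print(H["top"][240,380],H["top"][180,230],H["top"][250,300])
plate((360,215,120,80),125,.006)
plate((215,165,80,110),125,.012)
# V-block base corners by two views (hand pixels) : left-load, right-load, right-stop, left-stop
T=[(215+125/5,160+540/5),(215+347/5,160+495/5),(215+263/5,160+62/5),(215+47/5,160+103/5)]
S=[None,(320+55/6.4,205+288/6.4),(320+578/6.4,205+478/6.4),(320+712/6.4,205+325/6.4)]
for t,s in zip(T,S): print(onz("top",t,.012), tri(t,s) if s else "")
# holes
T=[(544,513),(721,480),(646,86),(473,119)]
S=[None,(100,274),(562,440),(670,325)]
for t,s in zip(T,S):
    t=(215+(t[0]-400)/5,160+t[1]/5); print("hole",onz("top",t,.012), tri(t,(320+s[0]/6.4,205+s[1]/6.4)) if s else "")
k=lambda a,b:((215+(a[0]-400)/5,160+a[1]/5),(320+b[0]/6.4,205+b[1]/6.4))
for n,a,b in(("knob",(561,212),(450,85)),("cup",(556,157),(523,222)),("railR",(655,477),(162,162))): print(n,tri(*k(a,b)))
for p in((603,483),(655,477),(629,480),(560,215),(562,217)): print("z53",p,onz("top",k(p,(0,0))[0],.053))
E
```

```text
band [392.7215 241.6582] [387 238  12   8  79] [250.0385 291.6154] [245 286  14  14  78] (array([ 0.5428, -0.2048,  0.0463]), np.float64(0.00735988484815683))
red ((393.20947265625, 255.99327087402344), (42.36505889892578, 11.768071174621582), 88.15238952636719) [387 235  13  43 506]
ends [array([ 0.5616, -0.2034,  0.037 ]), array([ 0.4625, -0.2063,  0.037 ])] 1.6712058172792317 0.09915745707836479
[150   5 166] [ 70   5 140] [111  17 104]
((516.8379516601562, -278.9296569824219), (134.2714385986328, 226.2922821044922), 1.648022174835205) [[446.4759826660156, -167.7611083984375], [452.9840393066406, -393.95977783203125], [587.199951171875, -390.09820556640625], [580.69189453125, -163.8995361328125]] [ 374  228   95   56 3378]
((595.9027099609375, 129.0697021484375), (218.07513427734375, 107.93768310546875), 11.829076766967773) [[478.11749267578125, 159.54051208496094], [500.24395751953125, 53.895057678222656], [713.6879272460938, 98.59889221191406], [691.5614624023438, 204.24435424804688]] [ 230  173   54   95 2136]
[0.4781 0.1582 0.012 ] 
[0.5015 0.0524 0.012 ] (array([0.5011, 0.052
[... 262 characters left out ...]
ole [0.5084 0.0651 0.012 ] (array([0.5091, 0.0658, 0.013 ]), np.float64(0.0020497558354215417))
hole [0.7002 0.1059 0.012 ] (array([0.7003, 0.1062, 0.0133]), np.float64(0.0010074353800329312))
hole [0.6821 0.1895 0.012 ] (array([0.6823, 0.1898, 0.0132]), np.float64(0.0012597058247919306))
knob (array([0.6201, 0.1328, 0.1131]), np.float64(0.0005004606213595208))
cup (array([0.6524, 0.1405, 0.0672]), np.float64(0.0027205598799391406))
railR (array([0.5094, 0.0959, 0.0495]), np.float64(0.005892667631003734))
z53 (603, 483) [0.5041 0.1173 0.053 ]
z53 (655, 477) [0.5073 0.0934 0.053 ]
z53 (629, 480) [0.5057 0.1054 0.053 ]
z53 (560, 215) [0.6288 0.1407 0.053 ]
z53 (562, 217) [0.6279 0.1398 0.053 ]
```

```bash
python3 - <<'E'
from h import *
np.set_printoptions(precision=4,suppress=True)
P=[]
for n,w in(("top",(384,225,18,60)),("scene",(218,266,55,45))):
    I=cv2.imread(f"pics/{n}0.png"); h=cv2.cvtColor(I,cv2.COLOR_BGR2HSV)
    m=((h[...,2]<75)|(((h[...,0]<8)|(h[...,0]>172))&(h[...,1]>130))).astype(np.uint8)
    m,c,s=comp(m,w); vx,vy,x,y=cv2.fitLine(np.argwhere(m)[:,::-1].astype(np.float32),cv2.DIST_L2,0,.01,.01).ravel()
    o,d=ray(n,x,y); _,e=ray(n,x+20*vx,y+20*vy); N=np.cross(d,e); P.append((N/np.linalg.norm(N),o)); print(n,s,x,y)
(N1,o1),(N2,o2)=P; a=np.cross(N1,N2); a/=np.linalg.norm(a); a*=np.sign(a[0])
for X in(.47,.515,.56): print("axis pt",np.linalg.solve([N1,N2,[1,0,0]],[N1@o1,N2@o2,X]))
print("dir",a,np.degrees(np.arctan2(a[1],a[0])),"tilt",np.degrees(np.arcsin(a[2])))
print("nose top",onz("top",(393,228),.045),"rear",onz("top",(394.3,278.2),.037),"glass",onz("scene",(264,301.7),.037))
E
```

```text
top [387 235  13  43 506] 393.20157 256.18182
scene [223 272  38  32 534] 240.04869 285.68164
axis pt [ 0.47   -0.2058  0.0379]
axis pt [ 0.515  -0.2044  0.0386]
axis pt [ 0.56   -0.2029  0.0393]
dir [0.9994 0.0323 0.0149] 1.8500452942525059 tilt 0.8510935424091141
nose top [ 0.5774 -0.2027  0.045 ] rear [ 0.4597 -0.2074  0.037 ] glass [ 0.5769 -0.2005  0.037 ]
```

>>> {"name": "servo_tool", "arguments": {"rows": [{"fingers": -0.2, "delta_pos": [1, 0.9, 0], "delta_rot": [0, 0, -0.5]}, {"fingers": -0.2, "delta_pos": [1, 0.9, 0], "delta_rot": [0, 0, -0.5]}, {"fingers": -0.2, "delta_pos": [1, 0.9, 0], "delta_rot": [0, 0, -0.6]}, {"fingers": -0.2, "delta_pos": [1, 0.9, 0], "delta_rot": [0, 0, 0]}, {"fingers": -0.2, "delta_pos": [1, 0.9, 0], "delta_rot": [0, 0, 0]}, {"fingers": -0.2, "delta_pos": [1, 0.9, 0], "delta_rot": [0, 0, 0]}, {"fingers": -0.2, "delta_pos": [1, 0.9, 0], "delta_rot": [0, 0, 0]}, {"fingers": -0.2, "delta_pos": [1, 0.9, 0], "delta_rot": [0, 0, 0]}], "newtons": 30}}

```text
clock: 0.9
eef_pos: [0.3372, -0.3515, 0.2495]
tcp_rot: [[1.0, 0.027, -0.001], [0.027, -1.0, 0.001], [-0.001, -0.001, -1.0]]
wrist_force: [0.2, -0.4, -0.3]
gripper_width: 0.0515
gripper_force: 0.0
```

The axis is measured at about z 38 mm (37 expected), y −0.2045, mid-length about x 0.518. I'll grasp about 8 mm behind the middle.

>>> {"name": "servo_tool", "arguments": {"rows": [{"fingers": -0.2, "delta_pos": [0.99, 0.84, 0], "delta_rot": [0, 0, 0]}, {"fingers": -0.2, "delta_pos": [0.99, 0.84, 0], "delta_rot": [0, 0, 0]}, {"fingers": -0.2, "delta_pos": [0.99, 0.84, 0], "delta_rot": [0, 0, 0]}, {"fingers": -0.2, "delta_pos": [0.99, 0.84, 0], "delta_rot": [0, 0, 0]}, {"fingers": -0.2, "delta_pos": [0.99, 0.84, -0.5], "delta_rot": [0, 0, 0]}, {"fingers": -0.2, "delta_pos": [0.99, 0.84, -0.8], "delta_rot": [0, 0, 0]}, {"fingers": -0.2, "delta_pos": [0.98, 0.84, -0.8], "delta_rot": [0, 0, 0]}, {"fingers": -0.2, "delta_pos": [0, 0, -1], "delta_rot": [0, 0, 0]}]}}

```text
clock: 1.7
eef_pos: [0.512, -0.2032, 0.1718]
tcp_rot: [[0.999, 0.032, 0.002], [0.032, -0.999, 0.001], [0.002, -0.001, -1.0]]
wrist_force: [-1.1, -0.7, -0.5]
gripper_width: 0.0516
gripper_force: 0.0
```

```bash
python3 - <<'E'
from h import *
im=robot.capture("scene")[...,::-1]; t=robot.capture("top")[...,::-1]
z=lambda im,x,y,w,h,W,H: cv2.resize(im[y:y+h,x:x+w],(W,H),interpolation=cv2.INTER_CUBIC)
cv2.imwrite("pics/c2.png",np.hstack([z(im,150,180,160,200,400,500),z(t,350,190,120,150,400,500)]))
s=robot.read_state(); print(s["eef_pos"],s["gripper_width"])
E
```

```text
[ 0.50756349 -0.20374489  0.16743801] 0.0510064099965412
```

View pics/c2.png

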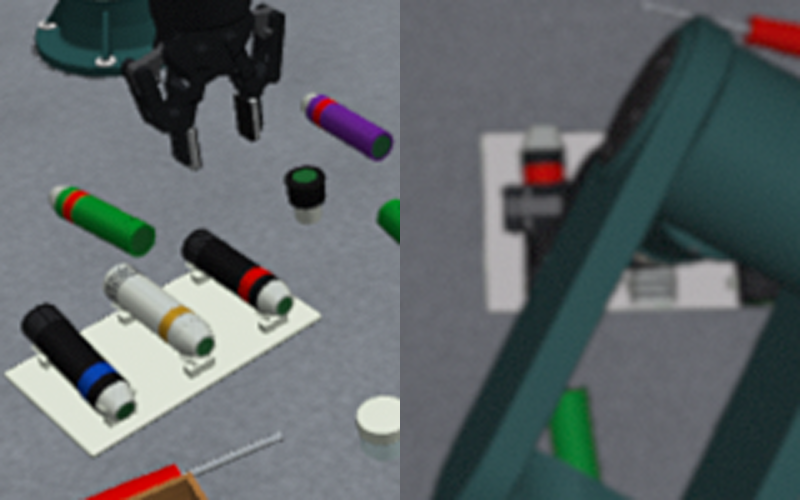

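The open fingers are above the red-banded tube and clear of its neighbours. Descending now.

>>> {"name": "servo_tool", "arguments": {"rows": [{"fingers": -0.2, "delta_pos": [0.08, -0.04, -1], "delta_rot": [0, 0, 0]}, {"fingers": -0.2, "delta_pos": [0, 0, -1], "delta_rot": [0, 0, 0]}, {"fingers": -0.2, "delta_pos": [0, 0, -1], "delta_rot": [0, 0, 0]}, {"fingers": -0.2, "delta_pos": [0, 0, -0.8], "delta_rot": [0, 0, 0]}, {"fingers": -0.2, "delta_pos": [0, 0, -0.6], "delta_rot": [0, 0, 0]}, {"fingers": -0.2, "delta_pos": [0, 0, -0.4], "delta_rot": [0, 0, 0]}, {"fingers": -0.2, "delta_pos": [0, 0, 0], "delta_rot": [0, 0, 0]}, {"fingers": -0.2, "delta_pos": [0, 0, 0], "delta_rot": [0, 0, 0]}]}}

```text
clock: 2.6
eef_pos: [0.512, -0.2072, 0.0535]
tcp_rot: [[1.0, 0.027, 0.001], [0.027, -1.0, -0.001], [0.001, 0.001, -1.0]]
wrist_force: [-0.9, -0.4, 0.2]
gripper_width: 0.0515
gripper_force: 0.0
```

>>> {"name": "servo_tool", "arguments": {"rows": [{"fingers": 0.1, "delta_pos": [0, 0, 0], "delta_rot": [0, 0, 0]}, {"fingers": 0.2, "delta_pos": [0, 0, 0], "delta_rot": [0, 0, 0]}, {"fingers": 0.4, "delta_pos": [0, 0, 0], "delta_rot": [0, 0, 0]}, {"fingers": 0.6, "delta_pos": [0, 0, 0], "delta_rot": [0, 0, 0]}, {"fingers": 1, "delta_pos": [0, 0, 0], "delta_rot": [0, 0, 0]}, {"fingers": 1, "delta_pos": [0, 0, 0], "delta_rot": [0, 0, 0]}, {"fingers": 1, "delta_pos": [0, 0, 0], "delta_rot": [0, 0, 0]}], "newtons": 30}}

```text
clock: 3.3
eef_pos: [0.5122, -0.2048, 0.0538]
tcp_rot: [[1.0, 0.028, 0.002], [0.028, -1.0, 0.003], [0.002, -0.003, -1.0]]
wrist_force: [-1.8, 5.8, 3.8]
gripper_width: 0.0305
gripper_force: 30.2
```

The grip is too high on the tube (TCP z 0.054, width 30.5 mm). I'll reopen, lower and recentre.

>>> {"name": "servo_tool", "arguments": {"rows": [{"fingers": -0.1, "delta_pos": [0, 0, 0], "delta_rot": [0, 0, 0]}, {"fingers": -0.2, "delta_pos": [0, 0, 0], "delta_rot": [0, 0, 0]}, {"fingers": -0.2, "delta_pos": [0, 0.1, -0.14], "delta_rot": [0, 0, 0]}, {"fingers": -0.2, "delta_pos": [0, 0, -0.14], "delta_rot": [0, 0, 0]}, {"fingers": -0.2, "delta_pos": [0, 0, 0], "delta_rot": [0, 0, 0]}, {"fingers": -0.2, "delta_pos": [0, 0, 0], "delta_rot": [0, 0, 0]}]}}

```text
clock: 3.9
eef_pos: [0.5112, -0.2043, 0.0451]
tcp_rot: [[1.0, 0.027, -0.001], [0.027, -1.0, 0.0], [-0.001, -0.0, -1.0]]
wrist_force: [0.6, -1.0, -0.3]
gripper_width: 0.0514
gripper_force: 0.0
```

>>> {"name": "servo_tool", "arguments": {"rows": [{"fingers": 0.1, "delta_pos": [0, 0, 0], "delta_rot": [0, 0, 0]}, {"fingers": 0.2, "delta_pos": [0, 0, 0], "delta_rot": [0, 0, 0]}, {"fingers": 0.4, "delta_pos": [0, 0, 0], "delta_rot": [0, 0, 0]}, {"fingers": 0.6, "delta_pos": [0, 0, 0], "delta_rot": [0, 0, 0]}, {"fingers": 1, "delta_pos": [0, 0, 0], "delta_rot": [0, 0, 0]}, {"fingers": 1, "delta_pos": [0, 0, 0], "delta_rot": [0, 0, 0]}, {"fingers": 1, "delta_pos": [0, 0, 0], "delta_rot": [0, 0, 0]}], "newtons": 30}}

```text
clock: 4.6
eef_pos: [0.5116, -0.2044, 0.0458]
tcp_rot: [[1.0, 0.027, 0.0], [0.027, -1.0, -0.0], [0.0, 0.0, -1.0]]
wrist_force: [-1.4, -0.2, 2.3]
gripper_width: 0.031
gripper_force: 29.7
```

>>> {"name": "servo_tool", "arguments": {"rows": [{"fingers": 1, "delta_pos": [0, 0, 0.4], "delta_rot": [0, 0, 0]}, {"fingers": 1, "delta_pos": [0, 0, 0.6], "delta_rot": [0, 0, 0]}, {"fingers": 1, "delta_pos": [0, 0, 0.8], "delta_rot": [0, 0, 0]}, {"fingers": 1, "delta_pos": [0, 0, 0.8], "delta_rot": [0, 0, 0]}, {"fingers": 1, "delta_pos": [0, 0, 0.8], "delta_rot": [0, 0, 0]}, {"fingers": 1, "delta_pos": [0, 0, 0.8], "delta_rot": [0, 0, 0]}, {"fingers": 1, "delta_pos": [0, 0, 0], "delta_rot": [0, 0, 0]}, {"fingers": 1, "delta_pos": [0, 0, 0], "delta_rot": [0, 0, 0]}]}}

```text
clock: 5.4
eef_pos: [0.5117, -0.2044, 0.1512]
tcp_rot: [[1.0, 0.027, 0.001], [0.027, -1.0, -0.001], [0.001, 0.001, -1.0]]
wrist_force: [-0.6, -0.3, -1.7]
gripper_width: 0.031
gripper_force: 29.8
```

>>> {"name": "servo_tool", "arguments": {"rows": [{"fingers": 1, "delta_pos": [0.1, 0.6, 0], "delta_rot": [0, 0, 0.2]}, {"fingers": 1, "delta_pos": [0.1, 0.9, 0], "delta_rot": [0, 0, 0.2]}, {"fingers": 1, "delta_pos": [0.1, 0.9, 0], "delta_rot": [0, 0, 0.2]}, {"fingers": 1, "delta_pos": [0.1, 0.9, 0], "delta_rot": [0, 0, 0.2]}, {"fingers": 1, "delta_pos": [0.1, 0.9, 0], "delta_rot": [0, 0, 0.2]}, {"fingers": 1, "delta_pos": [0.1, 0.9, 0], "delta_rot": [0, 0, 0.2]}, {"fingers": 1, "delta_pos": [0.1, 0.9, 0], "delta_rot": [0, 0, 0.1]}, {"fingers": 1, "delta_pos": [0.1, 0.9, 0], "delta_rot": [0, 0, 0]}]}}

```text
clock: 6.2
eef_pos: [0.5304, -0.0295, 0.1487]
tcp_rot: [[0.978, 0.209, -0.003], [0.209, -0.978, 0.001], [-0.003, -0.002, -1.0]]
wrist_force: [0.7, 0.1, -1.2]
gripper_width: 0.0309
gripper_force: 29.9
```

>>> {"name": "servo_tool", "arguments": {"rows": [{"fingers": 1, "delta_pos": [0.1, 0.9, 0], "delta_rot": [0, 0, 0]}, {"fingers": 1, "delta_pos": [0.1, 0.9, 0], "delta_rot": [0, 0, 0]}, {"fingers": 1, "delta_pos": [0.1, 0.9, 0], "delta_rot": [0, 0, 0]}, {"fingers": 1, "delta_pos": [0.1, 0.9, 0], "delta_rot": [0, 0, 0]}, {"fingers": 1, "delta_pos": [0.1, 0.9, 0], "delta_rot": [0, 0, 0]}, {"fingers": 1, "delta_pos": [0, 0.7, 0], "delta_rot": [0, 0, 0]}, {"fingers": 1, "delta_pos": [0, 0, 0], "delta_rot": [0, 0, 0]}, {"fingers": 1, "delta_pos": [0, 0, 0], "delta_rot": [0, 0, 0]}]}}

```text
clock: 7.0
eef_pos: [0.543, 0.0988, 0.1492]
tcp_rot: [[0.978, 0.209, -0.003], [0.209, -0.978, -0.001], [-0.003, 0.0, -1.0]]
wrist_force: [0.3, 0.7, -2.2]
gripper_width: 0.0308
gripper_force: 29.9
```

```bash
cat > snap.py <<'E'
import sys
from h import *
im=robot.capture("scene")[...,::-1]; t=robot.capture("top")[...,::-1]
z=lambda im,x,y,w,h,W,H: cv2.resize(im[y:y+h,x:x+w],(W,H),interpolation=cv2.INTER_CUBIC)
cv2.imwrite("pics/"+sys.argv[1],np.hstack([z(im,300,160,150,150,500,500),z(t,210,150,90,150,300,500)]))
s=robot.read_state(); R=s["tcp_rot"]; p=np.array(s["eef_pos"])
o=np.array([.5809,.1245]); a=np.radians(11.9); c,q=np.cos(a),np.sin(a); d=p[:2]-o; f=s["wrist_force"]
print("fix",c*d[0]+q*d[1],-q*d[0]+c*d[1],p[2],"yaw",np.degrees(np.arctan2(R[1][0],R[0][0])),"z-axis",R[0][2],R[1][2],"F",c*f[0]+q*f[1],-q*f[0]+c*f[1],f[2],"grip",s["gripper_width"],s["gripper_force"],s["clock"])
E
python3 snap.py c3.png
```

```text
fix -0.04212621447838082 -0.01837383873381878 0.1497549760993746 yaw 11.969261222898375 z-axis -0.0015194503383653849 -0.000550578392240176 F 0.28932229136472254 -0.46145788559700185 -1.659867322310448 grip 0.030543975299661914 29.948945939540863 7.1
```

View pics/c3.png

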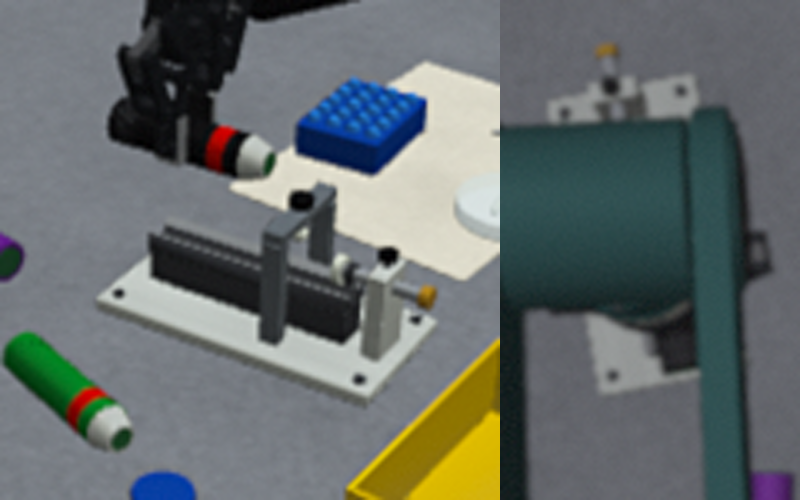

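The tube is level in the grip, with its nose towards the stop. I'll shift over the groove and come down partway.

>>> {"name": "servo_tool", "arguments": {"rows": [{"fingers": 1, "delta_pos": [0.04, 0.4, 0], "delta_rot": [0, 0, 0]}, {"fingers": 1, "delta_pos": [0, 0.36, 0], "delta_rot": [0, 0, 0]}, {"fingers": 1, "delta_pos": [0, 0, -0.7], "delta_rot": [0, 0, 0]}, {"fingers": 1, "delta_pos": [0, 0, -0.7], "delta_rot": [0, 0, 0]}, {"fingers": 1, "delta_pos": [0, 0, -0.6], "delta_rot": [0, 0, 0]}, {"fingers": 1, "delta_pos": [0, 0, -0.4], "delta_rot": [0, 0, 0]}, {"fingers": 1, "delta_pos": [0, 0, 0], "delta_rot": [0, 0, 0]}, {"fingers": 1, "delta_pos": [0, 0, 0], "delta_rot": [0, 0, 0]}]}}

```text
clock: 7.9
eef_pos: [0.5452, 0.1173, 0.0906]
tcp_rot: [[0.978, 0.207, 0.0], [0.207, -0.978, -0.0], [0.0, 0.0, -1.0]]
wrist_force: [-0.3, 0.3, -0.9]
gripper_width: 0.0308
gripper_force: 30.7
```

```bash
python3 snap.py c4.png
```

```text
fix -0.03595275876480944 0.00019440433616102308 0.09150724281522879 yaw 11.966066445996141 z-axis 0.0017688967096285036 0.0001522241741181542 F -0.5259940491963033 -0.03910971887439543 -2.0958974747655716 grip 0.030468526890528775 30.655104517936707 8.0
```

View pics/c4.png

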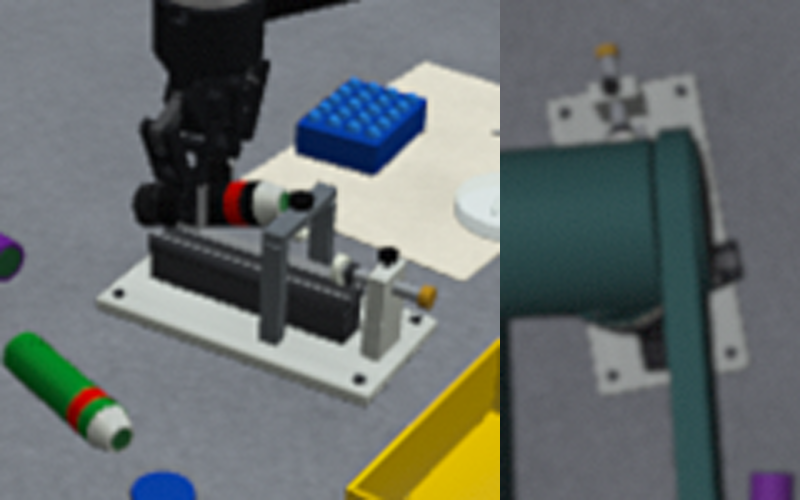

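It is lined up above the groove, with the nose short of the bridge. I'll lower it slowly until contact.

>>> {"name": "servo_tool", "arguments": {"rows": [{"fingers": 1, "delta_pos": [0, 0, -0.2], "delta_rot": [0, 0, 0]}, {"fingers": 1, "delta_pos": [0, 0, -0.2], "delta_rot": [0, 0, 0]}, {"fingers": 1, "delta_pos": [0, 0, -0.12], "delta_rot": [0, 0, 0]}, {"fingers": 1, "delta_pos": [0, 0, 0], "delta_rot": [0, 0, 0]}, {"fingers": 1, "delta_pos": [0, 0, 0], "delta_rot": [0, 0, 0]}]}}

```text
clock: 8.5
eef_pos: [0.5449, 0.1175, 0.0776]
tcp_rot: [[0.978, 0.207, -0.0], [0.207, -0.978, 0.001], [0.0, -0.001, -1.0]]
wrist_force: [-1.3, 2.0, 0.8]
gripper_width: 0.0309
gripper_force: 30.8
```

>>> {"name": "servo_tool", "arguments": {"rows": [{"fingers": 1, "delta_pos": [0, 0, -0.04], "delta_rot": [0, 0, 0]}, {"fingers": 1, "delta_pos": [0, 0, -0.04], "delta_rot": [0, 0, 0]}, {"fingers": 1, "delta_pos": [0, 0, 0], "delta_rot": [0, 0, 0]}, {"fingers": 1, "delta_pos": [0, 0, 0], "delta_rot": [0, 0, 0]}]}}

```text
clock: 8.9
eef_pos: [0.5452, 0.1174, 0.0757]
tcp_rot: [[0.978, 0.207, 0.001], [0.207, -0.978, 0.0], [0.001, -0.0, -1.0]]
wrist_force: [0.7, 3.4, 2.9]
gripper_width: 0.0311
gripper_force: 31.0
```

Contact is on the y− flank only, since the force is in +y. I'll shift about 1 mm to +y and continue down.

>>> {"name": "servo_tool", "arguments": {"rows": [{"fingers": 1, "delta_pos": [-0.01, 0.05, 0], "delta_rot": [0, 0, 0]}, {"fingers": 1, "delta_pos": [0, 0, 0], "delta_rot": [0, 0, 0]}, {"fingers": 1, "delta_pos": [0, 0, 0], "delta_rot": [0, 0, 0]}]}}

```text
clock: 9.2
eef_pos: [0.545, 0.1178, 0.0756]
tcp_rot: [[0.978, 0.207, 0.0], [0.207, -0.978, -0.001], [0.0, 0.002, -1.0]]
wrist_force: [0.3, -1.2, 0.8]
gripper_width: 0.031
gripper_force: 30.9
```

>>> {"name": "servo_tool", "arguments": {"rows": [{"fingers": 1, "delta_pos": [0, 0, -0.03], "delta_rot": [0, 0, 0]}, {"fingers": 1, "delta_pos": [0, 0, 0], "delta_rot": [0, 0, 0]}, {"fingers": 1, "delta_pos": [0, 0, 0], "delta_rot": [0, 0, 0]}]}}

```text
clock: 9.5
eef_pos: [0.5449, 0.118, 0.0748]
tcp_rot: [[0.978, 0.207, 0.0], [0.207, -0.978, -0.001], [0.0, 0.001, -1.0]]
wrist_force: [0.6, -1.8, 1.6]
gripper_width: 0.031
gripper_force: 30.9
```

>>> {"name": "servo_tool", "arguments": {"rows": [{"fingers": 1, "delta_pos": [0, 0, -0.03], "delta_rot": [0, 0, 0]}, {"fingers": 1, "delta_pos": [0, 0, 0], "delta_rot": [0, 0, 0]}, {"fingers": 1, "delta_pos": [0, 0, 0], "delta_rot": [0, 0, 0]}]}}

```text
clock: 9.8
eef_pos: [0.5449, 0.1182, 0.0741]
tcp_rot: [[0.978, 0.207, 0.0], [0.207, -0.978, -0.001], [0.0, 0.001, -1.0]]
wrist_force: [1.7, -2.4, 3.0]
gripper_width: 0.0305
gripper_force: 31.0
```

>>> {"name": "servo_tool", "arguments": {"rows": [{"fingers": 1, "delta_pos": [0, -0.02, 0], "delta_rot": [0, 0, 0]}, {"fingers": 1, "delta_pos": [0, 0, 0], "delta_rot": [0, 0, 0]}, {"fingers": 1, "delta_pos": [0, 0, 0], "delta_rot": [0, 0, 0]}]}}

```text
clock: 10.1
eef_pos: [0.5448, 0.118, 0.0741]
tcp_rot: [[0.978, 0.207, 0.0], [0.207, -0.978, 0.0], [0.0, -0.0, -1.0]]
wrist_force: [0.9, -1.3, 3.0]
gripper_width: 0.031
gripper_force: 31.0
```

>>> {"name": "servo_tool", "arguments": {"rows": [{"fingers": 1, "delta_pos": [0, 0, -0.03], "delta_rot": [0, 0, 0]}, {"fingers": 1, "delta_pos": [0, 0, 0], "delta_rot": [0, 0, 0]}, {"fingers": 1, "delta_pos": [0, 0, 0], "delta_rot": [0, 0, 0]}]}}

```text
clock: 10.4
eef_pos: [0.5447, 0.118, 0.0733]
tcp_rot: [[0.978, 0.207, -0.0], [0.207, -0.978, 0.0], [-0.0, -0.0, -1.0]]
wrist_force: [0.4, -0.1, 1.8]
gripper_width: 0.0306
gripper_force: 31.0
```

>>> {"name": "servo_tool", "arguments": {"rows": [{"fingers": 1, "delta_pos": [0, 0, -0.03], "delta_rot": [0, 0, 0]}, {"fingers": 1, "delta_pos": [0, 0, 0], "delta_rot": [0, 0, 0]}, {"fingers": 1, "delta_pos": [0, 0, 0], "delta_rot": [0, 0, 0]}]}}

```text
clock: 10.7
eef_pos: [0.5447, 0.118, 0.0725]
tcp_rot: [[0.978, 0.207, -0.0], [0.207, -0.978, 0.0], [-0.0, -0.0, -1.0]]
wrist_force: [1.3, -1.2, 2.8]
gripper_width: 0.031
gripper_force: 31.1
```

>>> {"name": "servo_tool", "arguments": {"rows": [{"fingers": 1, "delta_pos": [0, 0, -0.04], "delta_rot": [0, 0, 0]}, {"fingers": 1, "delta_pos": [0, 0, 0], "delta_rot": [0, 0, 0]}, {"fingers": 1, "delta_pos": [0, 0, 0], "delta_rot": [0, 0, 0]}]}}

```text
clock: 11.0
eef_pos: [0.5449, 0.118, 0.0717]
tcp_rot: [[0.978, 0.207, 0.0], [0.207, -0.978, 0.0], [0.0, 0.0, -1.0]]
wrist_force: [1.2, -1.8, 3.4]
gripper_width: 0.0311
gripper_force: 31.3
```

```bash
python3 snap.py c5.png
```

```text
fix -0.036579132485244546 0.0010504604097151937 0.07174998963569812 yaw 11.96702751852674 z-axis 0.000450172299475793 3.579807357006581e-05 F 0.13085719398371382 -0.7975566533576571 4.56551045720777 grip 0.03088602340584052 31.34438931941986 11.1
```

View pics/c5.png

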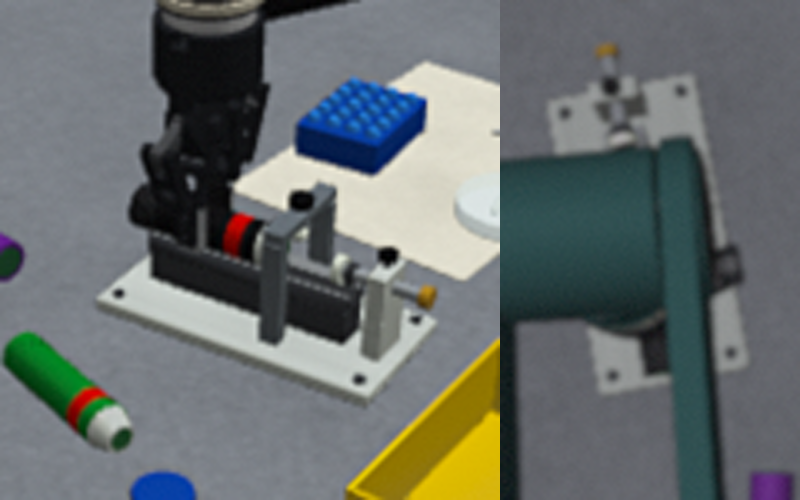

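The tube lies in the groove with the load balanced. I'll release to let it settle, raise 2 mm, and regrip.

>>> {"name": "servo_tool", "arguments": {"rows": [{"fingers": 0.1, "delta_pos": [0, 0, 0], "delta_rot": [0, 0, 0]}, {"fingers": 0, "delta_pos": [0, 0, 0], "delta_rot": [0, 0, 0]}, {"fingers": -0.1, "delta_pos": [0, 0, 0], "delta_rot": [0, 0, 0]}, {"fingers": -0.1, "delta_pos": [0, 0, 0.1], "delta_rot": [0, 0, 0]}, {"fingers": -0.1, "delta_pos": [0, 0, 0], "delta_rot": [0, 0, 0]}, {"fingers": -0.1, "delta_pos": [0, 0, 0], "delta_rot": [0, 0, 0]}]}}

```text
clock: 11.7
eef_pos: [0.5448, 0.118, 0.0742]
tcp_rot: [[0.978, 0.207, 0.0], [0.207, -0.978, -0.0], [0.0, 0.0, -1.0]]
wrist_force: [0.3, 0.2, 0.3]
gripper_width: 0.0471
gripper_force: 0.0
```

>>> {"name": "servo_tool", "arguments": {"rows": [{"fingers": 0.1, "delta_pos": [0, 0, 0], "delta_rot": [0, 0, 0]}, {"fingers": 0.2, "delta_pos": [0, 0, 0], "delta_rot": [0, 0, 0]}, {"fingers": 0.3, "delta_pos": [0, 0, 0], "delta_rot": [0, 0, 0]}, {"fingers": 0.5, "delta_pos": [0, 0, 0], "delta_rot": [0, 0, 0]}, {"fingers": 1, "delta_pos": [0, 0, 0], "delta_rot": [0, 0, 0]}, {"fingers": 1, "delta_pos": [0, 0, 0], "delta_rot": [0, 0, 0]}, {"fingers": 1, "delta_pos": [0, 0, 0], "delta_rot": [0, 0, 0]}], "newtons": 35}}

```text
clock: 12.4
eef_pos: [0.5448, 0.1179, 0.0742]
tcp_rot: [[0.978, 0.207, 0.0], [0.207, -0.978, -0.0], [0.0, 0.0, -1.0]]
wrist_force: [-0.3, 0.0, 1.9]
gripper_width: 0.0306
gripper_force: 34.8
```

Now sliding along the groove direction (0.9785, 0.206).

>>> {"name": "servo_tool", "arguments": {"rows": [{"fingers": 1, "delta_pos": [0.08, 0.0165, 0], "delta_rot": [0, 0, 0]}, {"fingers": 1, "delta_pos": [0.08, 0.0165, 0], "delta_rot": [0, 0, 0]}, {"fingers": 1, "delta_pos": [0.08, 0.0165, 0], "delta_rot": [0, 0, 0]}, {"fingers": 1, "delta_pos": [0.08, 0.0165, 0], "delta_rot": [0, 0, 0]}, {"fingers": 1, "delta_pos": [0, 0, 0], "delta_rot": [0, 0, 0]}, {"fingers": 1, "delta_pos": [0, 0, 0], "delta_rot": [0, 0, 0]}]}}

```text
clock: 13.0
eef_pos: [0.5533, 0.1198, 0.0742]
tcp_rot: [[0.978, 0.207, 0.001], [0.207, -0.978, 0.0], [0.001, 0.0, -1.0]]
wrist_force: [0.7, 0.1, 2.5]
gripper_width: 0.0306
gripper_force: 34.9
```

>>> {"name": "servo_tool", "arguments": {"rows": [{"fingers": 1, "delta_pos": [0.08, 0.0165, 0], "delta_rot": [0, 0, 0]}, {"fingers": 1, "delta_pos": [0.08, 0.0165, 0], "delta_rot": [0, 0, 0]}, {"fingers": 1, "delta_pos": [0.08, 0.0165, 0], "delta_rot": [0, 0, 0]}, {"fingers": 1, "delta_pos": [0, 0, 0], "delta_rot": [0, 0, 0]}, {"fingers": 1, "delta_pos": [0, 0, 0], "delta_rot": [0, 0, 0]}]}}

```text
clock: 13.5
eef_pos: [0.5591, 0.121, 0.0742]
tcp_rot: [[0.978, 0.207, 0.001], [0.207, -0.978, 0.0], [0.001, -0.0, -1.0]]
wrist_force: [-0.2, 1.0, 3.1]
gripper_width: 0.0303
gripper_force: 35.0
```

>>> {"name": "servo_tool", "arguments": {"rows": [{"fingers": 1, "delta_pos": [0.08, 0.0165, 0], "delta_rot": [0, 0, 0]}, {"fingers": 1, "delta_pos": [0.08, 0.0165, 0], "delta_rot": [0, 0, 0]}, {"fingers": 1, "delta_pos": [0, 0, 0], "delta_rot": [0, 0, 0]}, {"fingers": 1, "delta_pos": [0, 0, 0], "delta_rot": [0, 0, 0]}]}}

```text
clock: 13.9
eef_pos: [0.5617, 0.1215, 0.0742]
tcp_rot: [[0.978, 0.207, -0.003], [0.207, -0.978, -0.001], [-0.003, -0.0, -1.0]]
wrist_force: [-4.9, -0.0, 6.5]
gripper_width: 0.0308
gripper_force: 35.5
```

The hold-down lift has begun (−5 N). Continuing.

>>> {"name": "servo_tool", "arguments": {"rows": [{"fingers": 1, "delta_pos": [0.08, 0.0165, 0], "delta_rot": [0, 0, 0]}, {"fingers": 1, "delta_pos": [0.08, 0.0165, 0], "delta_rot": [0, 0, 0]}, {"fingers": 1, "delta_pos": [0, 0, 0], "delta_rot": [0, 0, 0]}, {"fingers": 1, "delta_pos": [0, 0, 0], "delta_rot": [0, 0, 0]}]}}

```text
clock: 14.3
eef_pos: [0.5655, 0.1223, 0.0742]
tcp_rot: [[0.978, 0.207, -0.003], [0.207, -0.978, -0.001], [-0.003, -0.0, -1.0]]
wrist_force: [-5.1, 0.6, 6.6]
gripper_width: 0.0309
gripper_force: 35.5
```

>>> {"name": "servo_tool", "arguments": {"rows": [{"fingers": 1, "delta_pos": [0.08, 0.0165, 0], "delta_rot": [0, 0, 0]}, {"fingers": 1, "delta_pos": [0.08, 0.0165, 0], "delta_rot": [0, 0, 0]}, {"fingers": 1, "delta_pos": [0, 0, 0], "delta_rot": [0, 0, 0]}, {"fingers": 1, "delta_pos": [0, 0, 0], "delta_rot": [0, 0, 0]}]}}

```text
clock: 14.7
eef_pos: [0.5696, 0.1232, 0.0742]
tcp_rot: [[0.978, 0.207, -0.003], [0.207, -0.978, -0.0], [-0.003, -0.0, -1.0]]
wrist_force: [-3.9, -0.0, 6.1]
gripper_width: 0.0308
gripper_force: 35.5
```

>>> {"name": "servo_tool", "arguments": {"rows": [{"fingers": 1, "delta_pos": [0.08, 0.0165, 0], "delta_rot": [0, 0, 0]}, {"fingers": 1, "delta_pos": [0, 0, 0], "delta_rot": [0, 0, 0]}, {"fingers": 1, "delta_pos": [0, 0, 0], "delta_rot": [0, 0, 0]}]}}

```text
clock: 15.0
eef_pos: [0.5724, 0.1238, 0.0742]
tcp_rot: [[0.978, 0.207, -0.001], [0.207, -0.978, 0.0], [-0.001, -0.0, -1.0]]
wrist_force: [-1.0, -0.2, 4.8]
gripper_width: 0.031
gripper_force: 35.3
```

>>> {"name": "servo_tool", "arguments": {"rows": [{"fingers": 1, "delta_pos": [0.08, 0.0165, 0], "delta_rot": [0, 0, 0]}, {"fingers": 1, "delta_pos": [0, 0, 0], "delta_rot": [0, 0, 0]}, {"fingers": 1, "delta_pos": [0, 0, 0], "delta_rot": [0, 0, 0]}]}}

```text
clock: 15.3
eef_pos: [0.5744, 0.1242, 0.0742]
tcp_rot: [[0.978, 0.207, -0.001], [0.207, -0.978, 0.0], [-0.001, -0.0, -1.0]]
wrist_force: [-2.3, -0.0, 4.4]
gripper_width: 0.0308
gripper_force: 35.3
```

>>> {"name": "servo_tool", "arguments": {"rows": [{"fingers": 1, "delta_pos": [0.04, 0.008, 0], "delta_rot": [0, 0, 0]}, {"fingers": 1, "delta_pos": [0, 0, 0], "delta_rot": [0, 0, 0]}, {"fingers": 1, "delta_pos": [0, 0, 0], "delta_rot": [0, 0, 0]}]}}

```text
clock: 15.6
eef_pos: [0.575, 0.1244, 0.0742]
tcp_rot: [[0.978, 0.207, -0.002], [0.207, -0.978, -0.0], [-0.002, -0.0, -1.0]]
wrist_force: [-3.5, 0.1, 6.1]
gripper_width: 0.0308
gripper_force: 35.4
```

>>> {"name": "servo_tool", "arguments": {"rows": [{"fingers": 1, "delta_pos": [0.02, 0.004, 0], "delta_rot": [0, 0, 0]}, {"fingers": 1, "delta_pos": [0, 0, 0], "delta_rot": [0, 0, 0]}, {"fingers": 1, "delta_pos": [0, 0, 0], "delta_rot": [0, 0, 0]}]}}

```text
clock: 15.9
eef_pos: [0.5753, 0.1244, 0.0742]
tcp_rot: [[0.978, 0.207, -0.002], [0.207, -0.978, -0.0], [-0.002, -0.0, -1.0]]
wrist_force: [-3.9, 0.9, 6.4]
gripper_width: 0.0308
gripper_force: 35.4
```

>>> {"name": "servo_tool", "arguments": {"rows": [{"fingers": 1, "delta_pos": [0.02, 0.004, 0], "delta_rot": [0, 0, 0]}, {"fingers": 1, "delta_pos": [0, 0, 0], "delta_rot": [0, 0, 0]}, {"fingers": 1, "delta_pos": [0, 0, 0], "delta_rot": [0, 0, 0]}]}}

```text
clock: 16.2
eef_pos: [0.5758, 0.1245, 0.0742]
tcp_rot: [[0.978, 0.207, -0.002], [0.207, -0.978, -0.0], [-0.002, -0.0, -1.0]]
wrist_force: [-4.2, 0.2, 6.5]
gripper_width: 0.0305
gripper_force: 35.4
```

```bash
python3 snap.py c6.png
```

```text
fix -0.004972334745428369 0.0010918119292122781 0.0741740457713487 yaw 11.974154577095657 z-axis -0.002414920975002528 -0.0002593315587919608 F -4.519335319756308 0.9765072246981001 6.878994205273418 grip 0.030549598872549003 35.35807907581329 16.3
```

View pics/c6.png

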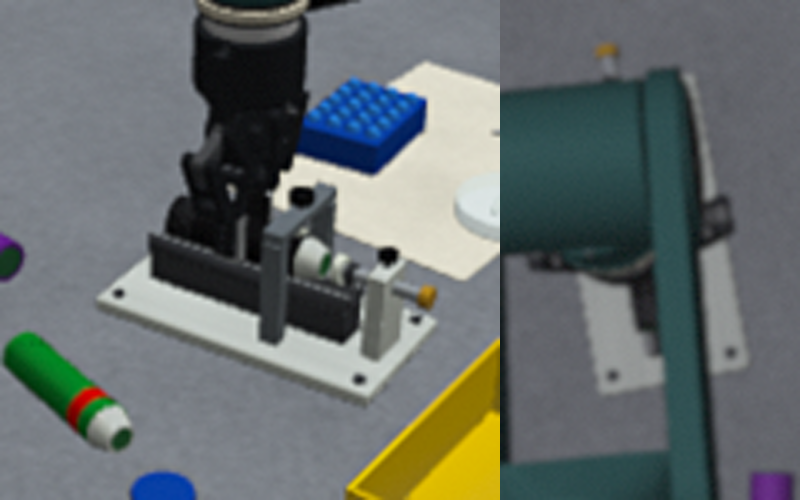

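The glass is still visible at (325,264), with a gap of several mm to the white cup at (342,269). So the 4–5 N is drag, not the stop. Continuing in small steps.

>>> {"name": "servo_tool", "arguments": {"rows": [{"fingers": 1, "delta_pos": [0.04, 0.008, 0], "delta_rot": [0, 0, 0]}, {"fingers": 1, "delta_pos": [0, 0, 0], "delta_rot": [0, 0, 0]}, {"fingers": 1, "delta_pos": [0, 0, 0], "delta_rot": [0, 0, 0]}]}}

```text
clock: 16.6
eef_pos: [0.5771, 0.1248, 0.0742]
tcp_rot: [[0.978, 0.207, -0.002], [0.207, -0.978, -0.0], [-0.002, -0.0, -1.0]]
wrist_force: [-3.4, -0.5, 5.5]
gripper_width: 0.0308
gripper_force: 35.4
```

>>> {"name": "servo_tool", "arguments": {"rows": [{"fingers": 1, "delta_pos": [0.04, 0.008, 0], "delta_rot": [0, 0, 0]}, {"fingers": 1, "delta_pos": [0, 0, 0], "delta_rot": [0, 0, 0]}, {"fingers": 1, "delta_pos": [0, 0, 0], "delta_rot": [0, 0, 0]}]}}

```text
clock: 16.9
eef_pos: [0.5781, 0.125, 0.0742]
tcp_rot: [[0.978, 0.207, -0.002], [0.207, -0.978, -0.0], [-0.002, -0.0, -1.0]]
wrist_force: [-3.7, 0.6, 6.1]
gripper_width: 0.0309
gripper_force: 35.4
```

>>> {"name": "servo_tool", "arguments": {"rows": [{"fingers": 1, "delta_pos": [0.04, 0.008, 0], "delta_rot": [0, 0, 0]}, {"fingers": 1, "delta_pos": [0, 0, 0], "delta_rot": [0, 0, 0]}, {"fingers": 1, "delta_pos": [0, 0, 0], "delta_rot": [0, 0, 0]}]}}

```text
clock: 17.2
eef_pos: [0.5791, 0.1252, 0.0742]
tcp_rot: [[0.978, 0.207, -0.002], [0.207, -0.978, 0.0], [-0.002, -0.0, -1.0]]
wrist_force: [-3.7, 0.6, 5.7]
gripper_width: 0.0306
gripper_force: 35.4
```

Drag is steady at about 3.7 N with full 1 mm advances. Continuing.

>>> {"name": "servo_tool", "arguments": {"rows": [{"fingers": 1, "delta_pos": [0.04, 0.008, 0], "delta_rot": [0, 0, 0]}, {"fingers": 1, "delta_pos": [0, 0, 0], "delta_rot": [0, 0, 0]}, {"fingers": 1, "delta_pos": [0, 0, 0], "delta_rot": [0, 0, 0]}]}}

```text
clock: 17.5
eef_pos: [0.5801, 0.1254, 0.0742]
tcp_rot: [[0.978, 0.208, -0.002], [0.208, -0.978, -0.0], [-0.002, -0.0, -1.0]]
wrist_force: [-2.7, 0.6, 5.6]
gripper_width: 0.0308
gripper_force: 35.4
```

>>> {"name": "servo_tool", "arguments": {"rows": [{"fingers": 1, "delta_pos": [0.04, 0.008, 0], "delta_rot": [0, 0, 0]}, {"fingers": 1, "delta_pos": [0, 0, 0], "delta_rot": [0, 0, 0]}, {"fingers": 1, "delta_pos": [0, 0, 0], "delta_rot": [0, 0, 0]}]}}

```text
clock: 17.8
eef_pos: [0.5811, 0.1257, 0.0742]
tcp_rot: [[0.978, 0.208, -0.002], [0.208, -0.978, 0.0], [-0.002, -0.0, -1.0]]
wrist_force: [-3.6, 0.9, 5.4]
gripper_width: 0.0304
gripper_force: 35.4
```

```bash
python3 snap.py c7.png
```

```text
fix 0.0003794900674508224 0.0010973394881641848 0.0741898999291137 yaw 11.974488664009524 z-axis -0.001738494526954409 -6.399807326737579e-06 F -2.7460916457052376 1.4120657491554898 5.1897139422835785 grip 0.030655108122557007 35.35105884075165 17.9
```

View pics/c7.png

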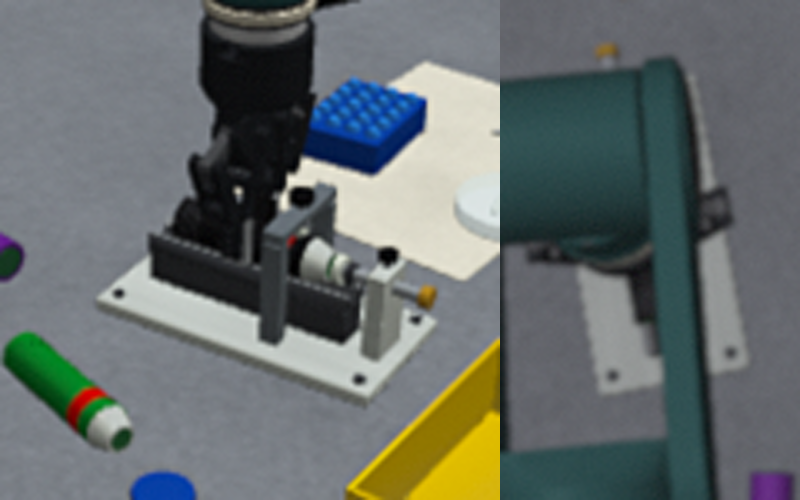

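The gap is almost closed, with only a sliver of glass at (331,267). Going on in 0.5 mm steps by force.

>>> {"name": "servo_tool", "arguments": {"rows": [{"fingers": 1, "delta_pos": [0.02, 0.004, 0], "delta_rot": [0, 0, 0]}, {"fingers": 1, "delta_pos": [0, 0, 0], "delta_rot": [0, 0, 0]}, {"fingers": 1, "delta_pos": [0, 0, 0], "delta_rot": [0, 0, 0]}]}}

```text
clock: 18.2
eef_pos: [0.5813, 0.1257, 0.0742]
tcp_rot: [[0.978, 0.207, -0.002], [0.207, -0.978, -0.0], [-0.002, -0.0, -1.0]]
wrist_force: [-5.7, -0.1, 5.9]
gripper_width: 0.0307
gripper_force: 35.4
```

>>> {"name": "servo_tool", "arguments": {"rows": [{"fingers": 1, "delta_pos": [0.02, 0.004, 0], "delta_rot": [0, 0, 0]}, {"fingers": 1, "delta_pos": [0, 0, 0], "delta_rot": [0, 0, 0]}, {"fingers": 1, "delta_pos": [0, 0, 0], "delta_rot": [0, 0, 0]}]}}

```text
clock: 18.5
eef_pos: [0.5818, 0.1258, 0.0742]
tcp_rot: [[0.978, 0.207, -0.002], [0.207, -0.978, -0.0], [-0.002, -0.0, -1.0]]
wrist_force: [-5.1, 0.5, 5.9]
gripper_width: 0.0308
gripper_force: 35.4
```

>>> {"name": "servo_tool", "arguments": {"rows": [{"fingers": 1, "delta_pos": [0.02, 0.004, 0], "delta_rot": [0, 0, 0]}, {"fingers": 1, "delta_pos": [0, 0, 0], "delta_rot": [0, 0, 0]}, {"fingers": 1, "delta_pos": [0, 0, 0], "delta_rot": [0, 0, 0]}]}}

```text
clock: 18.8
eef_pos: [0.5822, 0.1259, 0.0742]
tcp_rot: [[0.978, 0.208, -0.003], [0.208, -0.978, -0.0], [-0.002, -0.0, -1.0]]
wrist_force: [-4.5, 1.9, 6.5]
gripper_width: 0.0309
gripper_force: 35.4
```

>>> {"name": "servo_tool", "arguments": {"rows": [{"fingers": 1, "delta_pos": [0.02, 0.004, 0], "delta_rot": [0, 0, 0]}, {"fingers": 1, "delta_pos": [0, 0, 0], "delta_rot": [0, 0, 0]}, {"fingers": 1, "delta_pos": [0, 0, 0], "delta_rot": [0, 0, 0]}]}}

```text
clock: 19.1
eef_pos: [0.5828, 0.126, 0.0742]
tcp_rot: [[0.978, 0.208, -0.002], [0.208, -0.978, -0.0], [-0.002, -0.0, -1.0]]
wrist_force: [-4.6, 0.4, 5.9]
gripper_width: 0.0306
gripper_force: 35.4
```

>>> {"name": "servo_tool", "arguments": {"rows": [{"fingers": 1, "delta_pos": [0.02, 0.004, 0], "delta_rot": [0, 0, 0]}, {"fingers": 1, "delta_pos": [0, 0, 0], "delta_rot": [0, 0, 0]}, {"fingers": 1, "delta_pos": [0, 0, 0], "delta_rot": [0, 0, 0]}]}}

```text
clock: 19.4
eef_pos: [0.5833, 0.1262, 0.0742]
tcp_rot: [[0.978, 0.208, -0.002], [0.208, -0.978, -0.0], [-0.002, -0.0, -1.0]]
wrist_force: [-4.3, -0.1, 6.1]
gripper_width: 0.0307
gripper_force: 35.4
```

>>> {"name": "servo_tool", "arguments": {"rows": [{"fingers": 1, "delta_pos": [0.02, 0.004, 0], "delta_rot": [0, 0, 0]}, {"fingers": 1, "delta_pos": [0, 0, 0], "delta_rot": [0, 0, 0]}, {"fingers": 1, "delta_pos": [0, 0, 0], "delta_rot": [0, 0, 0]}]}}

```text
clock: 19.7
eef_pos: [0.5837, 0.1262, 0.0742]
tcp_rot: [[0.978, 0.207, -0.003], [0.207, -0.978, -0.0], [-0.002, -0.0, -1.0]]
wrist_force: [-5.2, 1.0, 6.3]
gripper_width: 0.0309
gripper_force: 35.4
```

>>> {"name": "servo_tool", "arguments": {"rows": [{"fingers": 1, "delta_pos": [0.02, 0.004, 0], "delta_rot": [0, 0, 0]}, {"fingers": 1, "delta_pos": [0, 0, 0], "delta_rot": [0, 0, 0]}, {"fingers": 1, "delta_pos": [0, 0, 0], "delta_rot": [0, 0, 0]}]}}

```text
clock: 20.0
eef_pos: [0.5843, 0.1264, 0.0742]
tcp_rot: [[0.978, 0.208, -0.002], [0.208, -0.978, -0.0], [-0.002, -0.0, -1.0]]
wrist_force: [-4.0, 0.3, 5.3]
gripper_width: 0.0308
gripper_force: 35.4
```

>>> {"name": "servo_tool", "arguments": {"rows": [{"fingers": 1, "delta_pos": [0.02, 0.004, 0], "delta_rot": [0, 0, 0]}, {"fingers": 1, "delta_pos": [0, 0, 0], "delta_rot": [0, 0, 0]}, {"fingers": 1, "delta_pos": [0, 0, 0], "delta_rot": [0, 0, 0]}]}}

```text
clock: 20.3
eef_pos: [0.5848, 0.1265, 0.0742]
tcp_rot: [[0.978, 0.208, -0.003], [0.208, -0.978, -0.0], [-0.002, -0.0, -1.0]]
wrist_force: [-4.9, -0.3, 6.6]
gripper_width: 0.0307
gripper_force: 35.4
```

>>> {"name": "servo_tool", "arguments": {"rows": [{"fingers": 1, "delta_pos": [0.02, 0.004, 0], "delta_rot": [0, 0, 0]}, {"fingers": 1, "delta_pos": [0, 0, 0], "delta_rot": [0, 0, 0]}, {"fingers": 1, "delta_pos": [0, 0, 0], "delta_rot": [0, 0, 0]}]}}

```text
clock: 20.6
eef_pos: [0.585, 0.1265, 0.0742]
tcp_rot: [[0.978, 0.208, -0.003], [0.208, -0.978, -0.0], [-0.003, -0.0, -1.0]]
wrist_force: [-5.0, -0.3, 7.0]
gripper_width: 0.0304
gripper_force: 35.4
```

>>> {"name": "servo_tool", "arguments": {"rows": [{"fingers": 1, "delta_pos": [0.02, 0.004, 0], "delta_rot": [0, 0, 0]}, {"fingers": 1, "delta_pos": [0, 0, 0], "delta_rot": [0, 0, 0]}, {"fingers": 1, "delta_pos": [0, 0, 0], "delta_rot": [0, 0, 0]}]}}

```text
clock: 20.9
eef_pos: [0.5852, 0.1266, 0.0742]
tcp_rot: [[0.978, 0.208, -0.004], [0.208, -0.978, -0.0], [-0.004, -0.0, -1.0]]
wrist_force: [-6.3, -1.4, 7.3]
gripper_width: 0.0306
gripper_force: 35.4
```

>>> {"name": "servo_tool", "arguments": {"rows": [{"fingers": 1, "delta_pos": [0.02, 0.004, 0], "delta_rot": [0, 0, 0]}, {"fingers": 1, "delta_pos": [0, 0, 0], "delta_rot": [0, 0, 0]}, {"fingers": 1, "delta_pos": [0, 0, 0], "delta_rot": [0, 0, 0]}]}}

```text
clock: 21.2
eef_pos: [0.5855, 0.1266, 0.0742]
tcp_rot: [[0.978, 0.208, -0.004], [0.208, -0.978, -0.0], [-0.005, -0.0, -1.0]]
wrist_force: [-6.8, 0.5, 7.7]
gripper_width: 0.0309
gripper_force: 35.4
```

The stop is felt: advances are shrinking and force is rising. Two more small steps for a definite press, then hold.

>>> {"name": "servo_tool", "arguments": {"rows": [{"fingers": 1, "delta_pos": [0.02, 0.004, 0], "delta_rot": [0, 0, 0]}, {"fingers": 1, "delta_pos": [0, 0, 0], "delta_rot": [0, 0, 0]}, {"fingers": 1, "delta_pos": [0, 0, 0], "delta_rot": [0, 0, 0]}]}}

```text
clock: 21.5
eef_pos: [0.5857, 0.1267, 0.0742]
tcp_rot: [[0.978, 0.208, -0.005], [0.208, -0.978, -0.001], [-0.005, -0.0, -1.0]]
wrist_force: [-7.0, -0.3, 8.4]
gripper_width: 0.0307
gripper_force: 35.5
```

>>> {"name": "servo_tool", "arguments": {"rows": [{"fingers": 1, "delta_pos": [0.02, 0.004, 0], "delta_rot": [0, 0, 0]}, {"fingers": 1, "delta_pos": [0, 0, 0], "delta_rot": [0, 0, 0]}, {"fingers": 1, "delta_pos": [0, 0, 0], "delta_rot": [0, 0, 0]}, {"fingers": 1, "delta_pos": [0, 0, 0], "delta_rot": [0, 0, 0]}]}}

```text
clock: 21.9
eef_pos: [0.586, 0.1267, 0.0742]
tcp_rot: [[0.978, 0.208, -0.006], [0.208, -0.978, -0.001], [-0.006, -0.0, -1.0]]
wrist_force: [-7.7, -0.3, 8.5]
gripper_width: 0.0307
gripper_force: 35.5
```

>>> {"name": "servo_tool", "arguments": {"rows": [{"fingers": 1, "delta_pos": [0.02, 0.004, 0], "delta_rot": [0, 0, 0]}, {"fingers": 1, "delta_pos": [0, 0, 0], "delta_rot": [0, 0, 0]}, {"fingers": 1, "delta_pos": [0, 0, 0], "delta_rot": [0, 0, 0]}, {"fingers": 1, "delta_pos": [0, 0, 0], "delta_rot": [0, 0, 0]}]}}

```text
clock: 22.3
eef_pos: [0.5862, 0.1268, 0.0741]
tcp_rot: [[0.978, 0.208, -0.006], [0.208, -0.978, -0.001], [-0.006, -0.001, -1.0]]
wrist_force: [-8.6, 0.5, 9.6]
gripper_width: 0.031
gripper_force: 35.6
```

>>> {"name": "servo_tool", "arguments": {"rows": [{"fingers": 1, "delta_pos": [0.02, 0.004, 0], "delta_rot": [0, 0, 0]}, {"fingers": 1, "delta_pos": [0, 0, 0], "delta_rot": [0, 0, 0]}, {"fingers": 1, "delta_pos": [0, 0, 0], "delta_rot": [0, 0, 0]}, {"fingers": 1, "delta_pos": [0, 0, 0], "delta_rot": [0, 0, 0]}, {"fingers": 1, "delta_pos": [0, 0, 0], "delta_rot": [0, 0, 0]}, {"fingers": 1, "delta_pos": [0, 0, 0], "delta_rot": [0, 0, 0]}]}}

```text
clock: 22.9
eef_pos: [0.5864, 0.1268, 0.0741]
tcp_rot: [[0.978, 0.208, -0.007], [0.208, -0.978, -0.001], [-0.007, -0.0, -1.0]]
wrist_force: [-8.7, -1.2, 10.0]
gripper_width: 0.0308
gripper_force: 35.6
```

>>> {"name": "servo_tool", "arguments": {"rows": [{"fingers": 1, "delta_pos": [-0.02, -0.004, 0], "delta_rot": [0, 0, 0]}, {"fingers": 1, "delta_pos": [-0.02, -0.004, 0], "delta_rot": [0, 0, 0]}, {"fingers": 1, "delta_pos": [0, 0, 0], "delta_rot": [0, 0, 0]}, {"fingers": 1, "delta_pos": [0, 0, 0], "delta_rot": [0, 0, 0]}]}}

```text
clock: 23.3
eef_pos: [0.5864, 0.1268, 0.0741]
tcp_rot: [[0.978, 0.208, -0.005], [0.208, -0.978, -0.0], [-0.005, -0.001, -1.0]]
wrist_force: [-7.2, -0.6, 8.1]
gripper_width: 0.0308
gripper_force: 35.6
```

The nose held a definite press of about 4 N above drag and has stayed put. Releasing and rising straight up.

>>> {"name": "servo_tool", "arguments": {"rows": [{"fingers": 0.2, "delta_pos": [-0.02, -0.004, 0], "delta_rot": [0, 0, 0]}, {"fingers": 0.1, "delta_pos": [0, 0, 0], "delta_rot": [0, 0, 0]}, {"fingers": 0, "delta_pos": [0, 0, 0], "delta_rot": [0, 0, 0]}, {"fingers": -0.1, "delta_pos": [0, 0, 0], "delta_rot": [0, 0, 0]}, {"fingers": -0.2, "delta_pos": [0, 0, 0], "delta_rot": [0, 0, 0]}, {"fingers": -0.2, "delta_pos": [0, 0, 0], "delta_rot": [0, 0, 0]}]}}

```text
clock: 23.9
eef_pos: [0.5878, 0.1267, 0.0739]
tcp_rot: [[0.978, 0.207, -0.0], [0.207, -0.978, -0.0], [-0.0, 0.0, -1.0]]
wrist_force: [0.2, -0.2, 0.8]
gripper_width: 0.0512
gripper_force: 0.0
```

>>> {"name": "servo_tool", "arguments": {"rows": [{"fingers": -0.2, "delta_pos": [0, 0, 0.2], "delta_rot": [0, 0, 0]}, {"fingers": -0.2, "delta_pos": [0, 0, 0.4], "delta_rot": [0, 0, 0]}, {"fingers": -0.2, "delta_pos": [0, 0, 0.7], "delta_rot": [0, 0, 0]}, {"fingers": -0.2, "delta_pos": [0, 0, 0.9], "delta_rot": [0, 0, 0]}, {"fingers": -0.2, "delta_pos": [0, 0, 0.9], "delta_rot": [0, 0, 0]}, {"fingers": -0.2, "delta_pos": [0, 0, 0.9], "delta_rot": [0, 0, 0]}, {"fingers": -0.2, "delta_pos": [-0.5, 0, 0.9], "delta_rot": [0, 0, 0]}, {"fingers": -0.2, "delta_pos": [-0.5, 0, 0.5], "delta_rot": [0, 0, 0]}]}}

```text
clock: 24.7
eef_pos: [0.5636, 0.1268, 0.2128]
tcp_rot: [[0.978, 0.207, 0.005], [0.207, -0.978, 0.001], [0.005, 0.001, -1.0]]
wrist_force: [-0.2, 0.2, -0.5]
gripper_width: 0.0513
gripper_force: 0.0
```

>>> {"name": "servo_tool", "arguments": {"rows": [{"fingers": -0.2, "delta_pos": [-1, -0.8, 0], "delta_rot": [0, 0, 0]}, {"fingers": -0.2, "delta_pos": [-1, -0.8, 0], "delta_rot": [0, 0, 0]}, {"fingers": -0.2, "delta_pos": [-1, -0.8, 0], "delta_rot": [0, 0, 0]}, {"fingers": -0.2, "delta_pos": [-1, -0.8, 0], "delta_rot": [0, 0, 0]}, {"fingers": -0.2, "delta_pos": [-1, -0.8, 0], "delta_rot": [0, 0, 0]}, {"fingers": -0.2, "delta_pos": [-1, -0.8, 0], "delta_rot": [0, 0, 0]}, {"fingers": -0.2, "delta_pos": [0, 0, 0], "delta_rot": [0, 0, 0]}, {"fingers": -0.2, "delta_pos": [0, 0, 0], "delta_rot": [0, 0, 0]}]}}

```text
clock: 25.5
eef_pos: [0.413, 0.0066, 0.2103]
tcp_rot: [[0.978, 0.206, 0.003], [0.206, -0.978, -0.0], [0.003, 0.001, -1.0]]
wrist_force: [-0.1, -0.4, -0.7]
gripper_width: 0.0512
gripper_force: 0.0
```

```bash
python3 - <<'E'
from h import *
np.set_printoptions(precision=4,suppress=True)
o=np.array([.5809,.1250]); a=np.radians(11.95); R=np.array([[np.cos(a),np.sin(a)],[-np.sin(a),np.cos(a)]])
I=robot.capture("top")[...,::-1]; S=robot.capture("scene")[...,::-1]
cv2.imwrite("pics/end_top.png",I); cv2.imwrite("pics/end_scene.png",S)
h=cv2.cvtColor(I,cv2.COLOR_BGR2HSV); red=(((h[...,0]<8)|(h[...,0]>172))&(h[...,1]>110)&(h[...,2]>60)).astype(np.uint8)
m,c,s=comp(red,(225,165,60,110)); print("band fix xy",R@(onz("top",c,.075)[:2]-o),s)
# profile along the groove axis at z=.064+r: brightness by fixture x
M=np.array(C["top"]["cam_to_world"]); f=240/np.tan(np.radians(C["top"]["fovy"]/2))
for x in range(-60,100,4):
    w=np.r_[o+R.T@[x/1000,0],.074]; q=M[:3,:3].T@(w-M[:3,3]); u,v=f*q[0]/q[2]+C["top"]["cx"],f*q[1]/q[2]+C["top"]["cy"]
    print(x,cv2.getRectSubPix(np.ascontiguousarray(I),(1,1),(float(u),float(v)))[0,0].tolist(),end="; ")
print(); print(robot.read_state()["eef_pos"],robot.read_state()["wrist_force"])
E
```

```text
band fix xy [0.0328 0.0005] [244 206  12   6  43]
-60 [50, 47, 47]; -56 [49, 47, 46]; -52 [39, 41, 37]; -48 [27, 33, 26]; -44 [38, 35, 36]; -40 [41, 38, 38]; -36 [40, 37, 37]; -32 [42, 39, 39]; -28 [38, 35, 35]; -24 [30, 28, 28]; -20 [32, 31, 28]; -16 [32, 30, 31]; -12 [30, 29, 30]; -8 [32, 29, 29]; -4 [31, 29, 30]; 0 [30, 29, 30]; 4 [31, 29, 29]; 8 [30, 27, 31]; 12 [32, 32, 32]; 16 [31, 29, 31]; 20 [29, 27, 29]; 24 [32, 29, 28]; 28 [32, 31, 52]; 32 [23, 26, 123]; 36 [33, 32, 117]; 40 [45, 41, 48]; 44 [33, 31, 31]; 48 [32, 29, 30]; 52 [40, 38, 39]; 56 [91, 91, 89]; 60 [137, 138, 135]; 64 [144, 145, 141]; 68 [147, 147, 145]; 72 [161, 160, 162]; 76 [147, 146, 148]; 80 [76, 73, 73]; 84 [86, 81, 80]; 88 [118, 112, 110]; 92 [123, 117, 115]; 96 [116, 111, 109]; 
[0.4135 0.0071 0.2098] [ 1.0402  0.1614 -0.3082]
```

```bash
python3 -c "
from plant import robot
print(robot.finish_job())"
```

```text
the job is handed in; nothing more can be done
None
```

I laid the red-banded tube in the V-block, slid it under the hold-down to the stop (felt with the nose near fixture x 71 mm), pressed it there at an estimated 3–4 N, released it and handed the job in at about 26 s; the hand-in gave no verdict.

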